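# Third hand: stand up a fallen bracket and hold it against a spring stop

## Robot

A 6-joint arm with a two-finger parallel gripper is mounted at the origin on a cart in front of the work surface, level with it; the furniture and walls round the work are solid. World frame = base frame: x ahead of the robot, y to its left, z up, the work surface at z = 0. Lengths are in m, angles in rad, forces in N, time in s.
With the tool pointing down it reaches from about 0.275 to 0.825 m from the base axis. Payload 4.9 kg.
Tool frame: the origin (TCP) lies midway between the tips of the shut fingers; the grasp point (between the pads) lies 19 mm behind it; z points along the fingers, y is the line along which they close (so a half turn about z gives the same grasp; the last joint's range is limited). The gripper opens to 85 mm and grips with 20 to 120 N. Pads are 22 mm wide; open, the fingers measure 114 mm over their backs; the gripper's body (76 mm by 85 mm) begins 54 mm behind the grasp point. The pads swing forward as they close: fully open they stand 13 mm farther back than shut.
Start: joints at [-0.134, 0.326, -0.193, 1.052, 0, 1.437], TCP at [0.55, 0, 0.193] pointing down, gripper open.
Joint ranges: [-2.65, 2.65], [-0.97, 1.79], [-1.3, 1.35], [-1.93, 2.1], [-1.47, 1.37], [-3.14, 3.14]. Speed limits (rad/s): [2.57, 2.57, 3.14, 3.14, 3.14, 3.14].

## Interface

Orientations are given as a unit quaternion [x, y, z, w].
In Python, from cell import readout, vision, job gives the robot as it stands. The module is installed in compiled form; this text tells all that it offers.
- The arm moves only by the tool servo_tool, never from a script. Its argument "deltas" is a list of rows, each a list of 3 entries, a list of its own where there are three numbers: the shift along the tool's x, y, z in m, then the turn about the tool's z in degrees, then the opening, from -1 (shut) to 1 (fully open), so that 0 is half open. In form: [[[x, y, z], yaw, claw], ...]. A call has 1 to 5 rows; each row shifts and turns the commanded pose from where the row before left it, along the tool's axes as they then stand; what a row does not reach is not made up. A row lasts 1/12 s, in which the tool goes at most 41.7 mm and 7.16 degrees, less where a joint would pass 70% of its speed; a pose out of reach is approached as far as the arm can. A call with a gripper value outside its range is refused whole. The fingers move at their own pace and stop on an object; "newtons" is the grip in N (left out, the last holds). Time passes only in rows, so rows that do not move let the fingers close. It gives the time, the measured TCP pose, the force, the opening and the grip force at its end, in the units of the state.
- readout.get_obs(): the state, without advancing time (a new reading comes with each control period).
- vision.capture(name): name is "scene" or "side" or "wrist"; returns a dict with "image" (400x640x3 uint8, blue, green, red), "fx", "fy", "cx", "cy" (pixels), "R" (3x3) and "t" (3): a world point X has camera coordinates R X + t; the wrist camera has in their place "T_tool_cam" (4x4, takes a point from camera to tool coordinates, whose origin is the TCP and whose axes are the flange's). Camera axes: x right, y down, z forward; pixel columns grow to the right and rows downward; lengths in m; the calibration is good to about 2 mm. A picture is of the moment at which its call begins: read the wrist's pose just before it. There is no depth.
- job.sign_off(): hands the job in; it is judged then, once.
The state is a dict: "time": time; "joints": joint angles; "joint_vel": joint speeds; "joint_torque": joint torques, N m; "tcp_pos": TCP position; "ee_rot": TCP orientation; "ft_force": force on the tool from outside, world axes, zero at the start; "moment": the same for the moment, N m; "gripper_width": finger opening in m; "grip_force": force on a finger pad.
Only numpy, scipy, OpenCV 4.12 (cv2) and the standard library are available. Lean on these libraries where they do the work, as an engineer would, in place of code of your own. Each camera call takes 0.05 s, during which the arm holds its last target. There are 200 camera calls.

## Task

One of the three metal angle brackets has fallen on its back. Stand it on its foot between the two standing ones, its flat back square against the middle of the fixture's spring plate, then push it until the plate's pointer lies between the front and rear ridges of the scale and keep holding it there steadily for someone to screw it down: the program finishes while still pushing. Never drive the plate right back to its stop, and leave the two standing brackets, the screwdriver and the cup where they are.

Things in the scene. Friction and masses are not known exactly. Their poses are not given: they have to be found in the camera images.
- bracket_foot (a point): Middle of the foot of the fallen aluminium L bracket (loose, 150-290 g, 36 mm wide). Foot: block 64 mm long (x, +-32 from this point), 28 mm thick (z, +-14). Upright: 30 mm thick, x +2 to +32, up to z +56. Standing, z points up, x from toe to flat back, this point 14 mm above the bed. Starts lying on its back (x down), top towards the fixture, turned up to 0.6 rad; point then 32 mm above the bed.
- bracket_back (a point): Point on the flat back (64 mm from the toe, 70 mm tall) of the fallen bracket, mid-width, 35 mm above its underside; axes as bracket_foot. The centre of mass is 25 mm inside the back, 28 mm above the underside: set on its heel (back lower edge), leaning back less than 35 degrees, it rocks upright when let go.
- fixture: Pressing fixture, fixed, turned up to 0.2 rad, on a flat dark bed whose top is 27 mm above the bench and bears all brackets. Origin: top of the bed, mid-width, in the front line of two low fence bars (32 mm high, 35 to 135 mm either side). x to its rear (the direction to push), y left, z up. In the middle, behind: a grey housing 60 mm wide, 46 high, with the scale on top: two pairs of ridges.
- plate (a joint): How far the fixture's spring plate is pushed back along the fixture's x (m). 0 free, stop at 0.035; the spring pushes back 400 N per m, lightly damped. Its white pointer over the scale lies between the front and the rear pair of ridges from 0.012 to 0.026 (5 to 10 N), midway at 0.019 (7.6 N).
- plate_face (a point): Point on the front of the spring plate (a steel plate 44 mm wide, from 8 to 62 mm above the bed), in the middle of its width, 35 mm above the bed. It moves with the plate. At rest it lies 30 mm in front of the fence line. Same axes as the fixture.
- left_bracket: Standing bracket on the left of the gap, loose, same shape and size as the fallen one, its back at the left fence bar, its middle about 104 mm from the middle of the fixture. Origin at the centre of its underside; axes as for the fallen bracket.
- right_bracket: The like, right of the gap, at the right fence bar; same shape, origin and axes.
- driver: Screwdriver with a red handle lying farther left than the cup, loose, 24 x 160 x 25 mm; origin at the centre of its underside, its length along its y axis.
- cup: Small white cup with screws standing left of the work, loose, 52 mm wide, 34 mm high; origin at the centre of its underside.
Not all that is in view belongs to the job. What is shaped like the part that bears bracket_foot but red is not meant.

How it is judged:
By the outcome, as a careful person would: the job done as asked, in the order asked, and still so for the second after the job is handed in, while the arm keeps its last pose, push and grip.
It also fails if it takes over 58 s, if anything falls off the work surface, if the arm or the gripper's body presses on something with over 40 N, if the wrist force passes 120 N, or if a joint passes its speed limit or range.

## Working session

There is one attempt and no reset: what is moved stays moved. The work goes in short steps, Python scripts to look and compute and a tool call to move; the robot and the scene stay as the last step left them, time stands still between calls to the robot, and variables do not carry over. Pictures are saved under pics/ and viewed, at most 10 in all, crops included, and the job is handed in when it is done.

Besides the shell and the picture viewer there is one more tool, called after "Request:" as name(argument=value, ...), one argument or row to a line, values as JSON. servo_tool: Moves the arm, as the interface text tells. Its arguments: {"type":"object","properties":{"deltas":{"type":"array"},"newtons":{"type":"number"}},"required":["deltas"]}

```bash
mkdir -p pics
cat > h.py <<'E'
import numpy as np, cv2
from cell import readout, vision, job
def snap(name, fn=None):
    c=vision.capture(name)
    if fn: cv2.imwrite('pics/'+fn,c['image'])
    return c
def onplane(c,u,v,z):
    R=np.array(c['R']);t=np.array(c['t']);d=R.T@np.array([(u-c['cx'])/c['fx'],(v-c['cy'])/c['fy'],1]);o=-R.T@t
    return o+d*(z-o[2])/d[2]
def proj(c,X):
    p=np.array(c['R'])@np.array(X)+np.array(c['t']);return c['fx']*p[0]/p[2]+c['cx'],c['fy']*p[1]/p[2]+c['cy']
E
python3 - <<'E'
from h import *
print(readout.get_obs())
a=snap('scene','scene0.png');b=snap('side','side0.png')
for c in(a,b): print(c['fx'],c['cx'],c['cy'],np.array(c['R']).round(3).tolist(),np.array(c['t']).round(3), (-np.array(c['R']).T@c['t']).round(3))
w=snap('wrist','wrist0.png');print(w['fx'],np.array(w['T_tool_cam']).round(3))
E
```

```text
{'time': 0.0, 'joints': array([-1.34155829e-01,  3.26950486e-01, -1.93577182e-01,  1.05198996e+00,
       -3.52353134e-05,  1.43656919e+00]), 'joint_vel': array([-1.42150133e-03,  1.66997519e-03, -8.88011425e-05,  5.58354492e-04,
        2.83026126e-04,  4.60600344e-04]), 'joint_torque': array([-1.24197268e-03, -4.43398941e+01,  2.62443137e+01,  1.56443648e-02,
       -1.97191571e-04, -6.55614656e-06]), 'tcp_pos': array([5.49358358e-01, 1.10179417e-04, 1.91900833e-01]), 'ee_rot': array([ 7.07081296e-01,  7.07131741e-01, -5.35693221e-04, -6.73842840e-04]), 'ft_force': array([ 0.07734659, -0.25478562, -0.14141486]), 'moment': array([-0.04456731,  0.01792931, -0.00623362]), 'grip_force': 0.0, 'gripper_width': 0.08566427859308014}
369.44563792874294 319.0729639571516 201.45556269401504 [[0.517, -0.856, -0.014], [-0.643, -0.378, -0.666], [0.565, 0.353, -0.746]] [-0.35   0.396  0.672] [ 0.056 -0.388  0.761]
389.1519052036871 317.220314230854 204.16262531712624 [[-0.978, -0.209, -0.005], [-0.13, 0.625, -0.77], [0.164, -0.752, -0.638]] [0.535 0.192 0.858] [0.407 0.638 0.698]
304.726700489488 [[-0.001 -0.947 -0.322  0.083]
 [ 1.    -0.001 -0.001 -0.001]
 [ 0.001 -0.322  0.947 -0.182]
 [ 0.     0.     0.     1.   ]]
```

View pics/scene0.png

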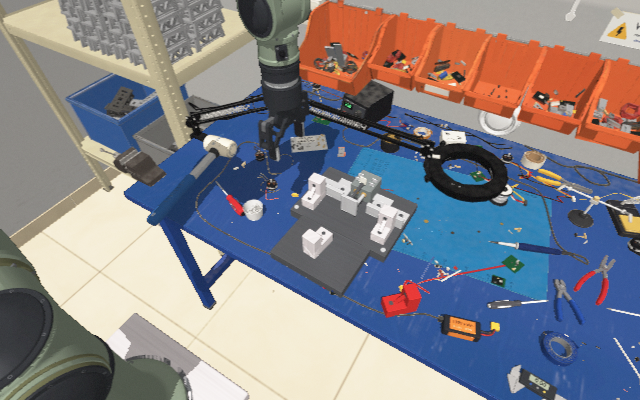

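View pics/side0.png

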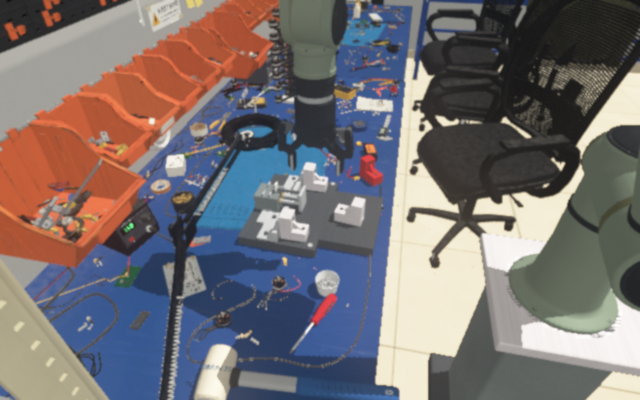

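Seen in the scene image: a fallen light-grey L at (318,243), standing brackets at (315,190) and (385,228), and a red L at (405,300). The red L is the decoy. The bracket meant is the grey one lying alone on the dark bed. I'll confirm it in one enlarged crop.

Run:
```python
from h import *
a=cv2.imread('pics/scene0.png')[160:300,260:430];b=cv2.imread('pics/side0.png')[155:260,230:395]
A=cv2.resize(a,None,fx=4.7,fy=4.2,interpolation=3)
cv2.imwrite('pics/c1.png',cv2.resize(a,(680,560),interpolation=cv2.INTER_CUBIC));cv2.imwrite('pics/c2.png',cv2.resize(b,(792,504),interpolation=cv2.INTER_CUBIC))
```

```text
(no output)
```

View pics/c1.png

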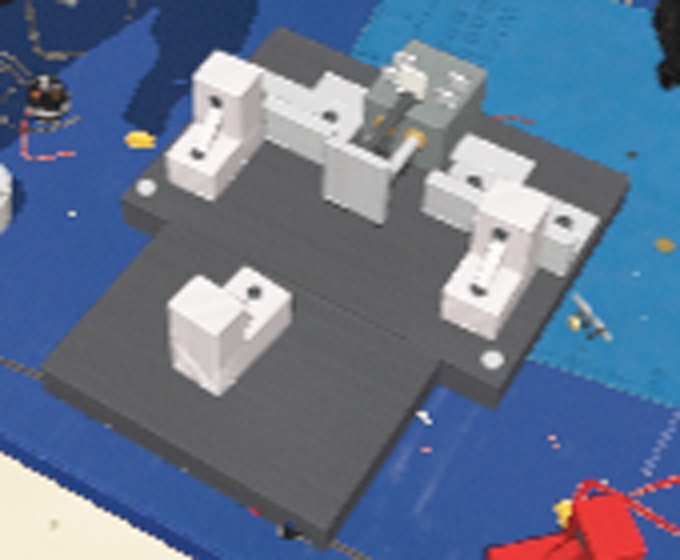

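View pics/wrist0.png

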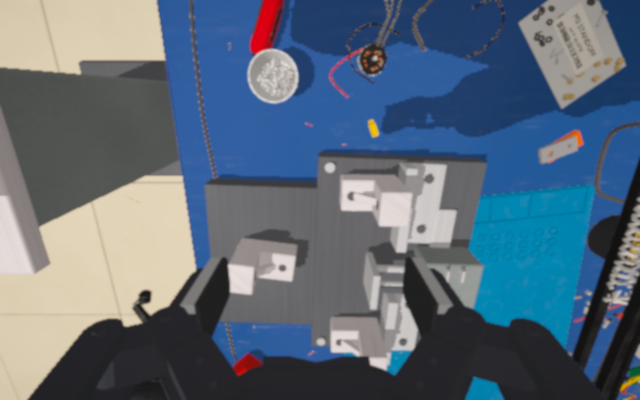

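The crop confirms it: the fallen bracket, with its foot block standing up at crop (210,320) and its upright pointing to the fixture at (265,295). The plate is at crop (355,185).

View pics/c2.png

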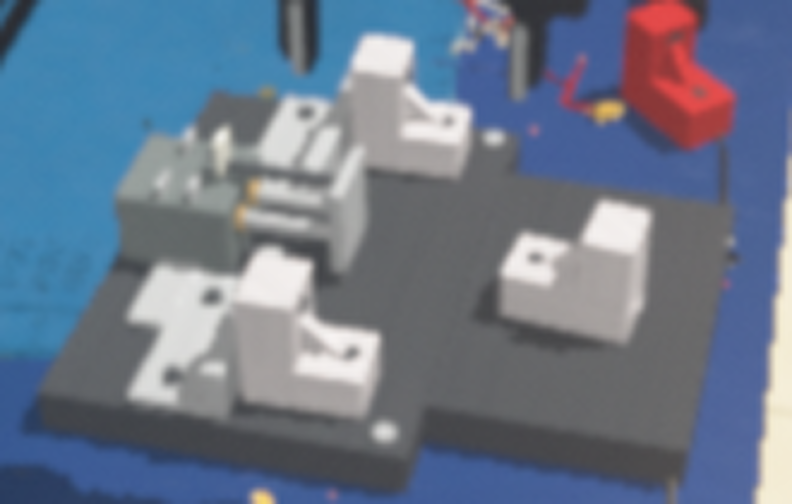

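```bash
cat > fit.py <<'E'
from h import *
from scipy.optimize import least_squares
a=vision.capture('scene');b=vision.capture('side')
S=lambda u,v:(260+u/4-.4,160+v/4-.4); D=lambda u,v:(230+u/4.8-.4,155+v/4.8-.4)
obs=[(a,S(168,308),-14,18,64),(a,S(203,275),14,18,64),(a,S(250,310),14,-18,64),(a,S(212,343),-14,-18,64),(a,S(217,395),-14,-18,0),(a,S(172,362),-14,18,0),(a,S(250,267),56,18,30),(a,S(292,295),56,-18,30),
(b,D(600,203),14,-18,64),(b,D(652,210),-14,-18,64),(b,D(642,262),-14,18,64),(b,D(585,248),14,18,64),(b,D(628,342),-14,18,0),(b,D(502,315),56,18,0),(b,D(525,235),56,-18,30),(b,D(502,272),56,18,30)]
fx=[(a,S(325,142),-30,22,62),(a,S(325,193),-30,22,8),(a,S(386,222),-30,-22,8),(a,S(388,170),-30,-22,62),(a,S(427,180),0,-35,32),(a,S(425,207),0,-35,0)]
def P(p,q): 
    c,s=np.cos(p[2]),np.sin(p[2]); A,l,h=[v/1e3 for v in q]
    return [p[0]+c*A-s*l,p[1]+s*A+c*l,.027+h]
for n,o,x0 in(('fallen',obs,[.5,.05,0]),('fix',fx,[.65,0,0])):
    f=lambda p:np.concatenate([np.subtract(proj(q[0],P(p,q[2:])),q[1]) for q in o])
    r=least_squares(f,x0,loss='soft_l1'); print(n,r.x.round(4),r.fun.reshape(-1,2).round(1).tolist())
E
python3 fit.py
```

```text
fallen [ 0.4655 -0.1091 -0.1502] [[-0.5, -0.8], [-1.1, -0.3], [-0.7, -1.0], [0.7, -1.2], [0.1, 1.7], [-0.2, 1.8], [-1.0, -0.3], [0.2, 0.2], [0.6, -1.0], [0.6, -0.1], [-1.2, -2.2], [-0.4, -1.8], [-0.0, 0.6], [-0.0, -0.3], [-0.1, -0.9], [0.2, -0.1]]
fix [ 0.642  -0.128  -0.0271] [[0.5, -0.6], [-0.2, 0.8], [-0.5, 0.5], [0.4, -0.6], [0.1, -0.7], [-0.4, 0.7]]
```

Request:
servo_tool(
  deltas=[
    [[-0.0232, -0.0078, 0], 0, 1],
    [[-0.0232, -0.0078, 0], 0, 1],
    [[-0.0232, -0.0078, 0], 0, 1],
    [[-0.0232, -0.0078, 0], 0, 1],
    [[-0.0232, -0.0078, 0], 0, 1],
  ],
)

```text
time: 0.67
tcp_pos: [0.5104, -0.1169, 0.1926]
ee_rot: [0.707, 0.707, -0.0, -0.0]
ft_force: [0.4, -0.3, 0.2]
gripper_width: 0.0851
grip_force: 0.0
```

Request:
servo_tool(
  deltas=[
    [[0, 0, 0], 7, 1],
    [[0, 0, 0], 7, 1],
    [[0, 0, 0], 7, 1],
    [[0, 0, 0], 7, 1],
    [[0, 0, 0], 7, 1],
  ],
)

```text
time: 1.08
tcp_pos: [0.5109, -0.1161, 0.1926]
ee_rot: [0.888, 0.459, -0.0, -0.0]
ft_force: [0.4, 0.2, -0.2]
gripper_width: 0.0857
grip_force: 0.0
```

Request:
servo_tool(
  deltas=[
    [[0, 0, 0], 7, 1],
    [[0, 0, 0], 7, 1],
    [[0, 0, 0], 7, 1],
    [[0, 0, 0], 7, 1],
    [[0, 0, 0], 7, 1],
  ],
)

```text
time: 1.5
tcp_pos: [0.5109, -0.1159, 0.1926]
ee_rot: [0.985, 0.171, -0.0, -0.0]
ft_force: [0.1, -0.5, -0.2]
gripper_width: 0.0854
grip_force: 0.0
```

Request:
servo_tool(
  deltas=[
    [[0, 0, 0], 7, 1],
    [[0, 0, 0], 7, 1],
    [[0, 0, 0], 7, 1],
    [[0, 0, 0], 7, 1],
    [[0, 0, 0], 0.6, 1],
  ],
)

```text
time: 1.92
tcp_pos: [0.5109, -0.1159, 0.1926]
ee_rot: [0.997, -0.076, -0.0, -0.0]
ft_force: [0.3, 0.8, 0.6]
gripper_width: 0.0855
grip_force: 0.0
```

```bash
cat >> h.py <<'E'
from scipy.spatial.transform import Rotation as Ro
def wristcam():
    o=readout.get_obs(); c=vision.capture('wrist'); T=np.eye(4);T[:3,:3]=Ro.from_quat(o['ee_rot']).as_matrix();T[:3,3]=o['tcp_pos']
    M=np.linalg.inv(T@np.array(c['T_tool_cam'])); c=dict(c);c['R']=M[:3,:3];c['t']=M[:3,3];return c
def W(p,A,l,h,z0=.027):
    c,s=np.cos(p[2]),np.sin(p[2]);return [p[0]+(c*A-s*l)/1e3,p[1]+(s*A+c*l)/1e3,z0+h/1e3]
FA=[.4655,-.1091,-.1502];FX=[.642,-.128,-.0271]
def draw(c,im,pts,col,k=1):
    q=np.array([proj(c,p) for p in pts])*k; cv2.polylines(im,[q.round().astype(int).reshape(-1,1,2)],True,col,1)
def tool(o=None):
    o=o or readout.get_obs();R=Ro.from_quat(o['ee_rot']).as_matrix();return o['tcp_pos'].round(4),np.degrees(np.arctan2(R[1,1],R[0,1])).round(2)
def overlay(c,FA,FX,fn):
    im=c['image'].copy()
    for h,a0,a1,col in((64,-14,14,(0,0,255)),(30,14,56,(0,0,255))): draw(c,im,[W(FA,a0,18,h),W(FA,a1,18,h),W(FA,a1,-18,h),W(FA,a0,-18,h)],col)
    draw(c,im,[W(FX,-30,22,62),W(FX,-30,-22,62),W(FX,-30,-22,8),W(FX,-30,22,8)],(0,255,0))
    for s in(1,-1): draw(c,im,[W(FX,0,s*35,32),W(FX,0,s*135,32),W(FX,0,s*135,0),W(FX,0,s*35,0)],(0,255,0))
    cv2.imwrite('pics/'+fn,im)
E
python3 - <<'E'
from h import *
o=readout.get_obs();print(o['time'],tool(o),o['joints'].round(2),o['ft_force'])
c=wristcam();cv2.imwrite('pics/w1raw.png',c['image']);overlay(c,FA,FX,'w1.png')
E
```

```text
1.9167 (array([ 0.5109, -0.1159,  0.1926]), np.float64(-98.73)) [-0.36  0.28 -0.26  1.03  0.    2.93] [0.27908957 0.80986834 0.5776793 ]
```

View pics/w1.png

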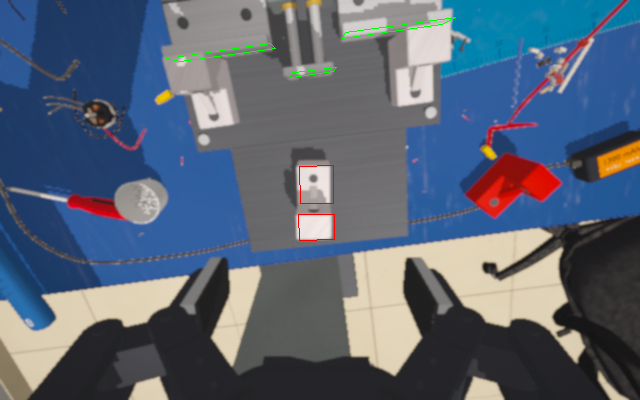

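The overlay matches the fallen bracket (upright top at (316,185), toe at (316,226)) and the plate (310,72) to within about 2 px. Next I descend over the free end of the upright.

Request:
servo_tool(
  deltas=[
    [[0.003, 0, 0.0305], 0, 1],
    [[0.003, 0, 0.0305], 0, 1],
    [[0, 0, 0.0305], 0, 1],
    [[0, 0, 0.0305], 0, 1],
    [[0, 0, 0.0305], 0, 1],
  ],
  newtons=20,
)

```text
time: 2.38
tcp_pos: [0.517, -0.1169, 0.039]
ee_rot: [0.997, -0.073, 0.0, 0.0]
ft_force: [0.3, -0.9, -0.4]
gripper_width: 0.0852
grip_force: 0.0
```

Request:
servo_tool(
  deltas=[
    [[0, 0, 0], 0, 0],
    [[0, 0, 0], 0, -0.3],
    [[0, 0, 0], 0, -0.3],
    [[0, 0, 0], 0, -0.3],
    [[0, 0, 0], 0, -0.3],
  ],
)

```text
time: 2.8
tcp_pos: [0.5187, -0.1175, 0.0422]
ee_rot: [0.997, -0.075, 0.002, 0.001]
ft_force: [0.3, -0.5, -0.5]
gripper_width: 0.03
grip_force: 0.0
```

Request:
servo_tool(
  deltas=[
    [[0, 0, 0], 0, -0.3],
    [[0, 0, 0], 0, -0.3],
    [[0, 0, 0], 0, -0.3],
  ],
)

```text
time: 3.05
tcp_pos: [0.5174, -0.117, 0.0408]
ee_rot: [0.997, -0.075, 0.001, 0.0]
ft_force: [0.3, -0.1, 0.1]
gripper_width: 0.0298
grip_force: 0.0
```

Run:
```python
from h import *
print(tool()); c=wristcam(); im=c['image']
s=vision.capture('side')['image'][140:280,240:400]; w=im[150:400,200:440]
o=np.zeros((500,780,3),np.uint8); o[:400,:384]=cv2.resize(w,(384,400),interpolation=2); o[:344,386:780]=cv2.resize(s,(394,344),interpolation=2)
cv2.imwrite('pics/v7.png',o)
```

```text
(array([ 0.5174, -0.117 ,  0.0408]), np.float64(-98.59))
```

View pics/v7.png

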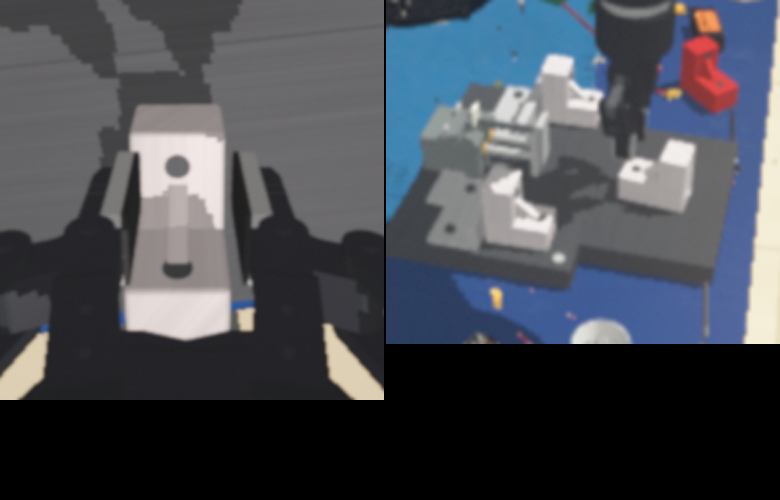

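The wrist view shows the pads straddling the upright (crop 133–222 px) with gaps on both sides, so the grip isn't closed yet. I'll close further.

Request:
servo_tool(
  deltas=[
    [[0, 0, 0], 0, -1],
    [[0, 0, 0], 0, -1],
    [[0, 0, 0], 0, -1],
    [[0, 0, 0], 0, -1],
  ],
  newtons=20,
)

```text
time: 3.48
tcp_pos: [0.5169, -0.1168, 0.0401]
ee_rot: [0.997, -0.075, -0.0, -0.0]
ft_force: [-0.3, 0.3, 0.3]
gripper_width: 0.0001
grip_force: 0.0
```

Run:
```python
from h import *
o=readout.get_obs();print(tool(o),o['gripper_width'],o['grip_force'],o['moment'])
```

```text
(array([ 0.5169, -0.1168,  0.0401]), np.float64(-98.6)) 0.00011236837137479664 0.0 [0.03009517 0.00641853 0.00568801]
```

Run:
```python
from h import *
o=readout.get_obs();p=o['tcp_pos']; im0=vision.capture('side'); a0=vision.capture('scene');c=wristcam()
im=im0['image'].copy();a=a0['image'].copy();w=c['image'].copy()
for k,i in((im0,im),(a0,a),(c,w)):
    q=np.round(proj(k,p)).astype(int);print(q);cv2.circle(i,tuple(int(v) for v in q),1,(0,0,255),-1)
o=np.zeros((560,790,3),np.uint8); o[:400,:384]=cv2.resize(w[150:400,200:440],(384,400),interpolation=2); o[:280,386:786]=cv2.resize(im[140:252,250:410],(400,280),interpolation=2);o[280:560,386:786]=cv2.resize(a[180:292,250:410],(400,280),interpolation=2)
cv2.imwrite('pics/v8.png',o)
```

```text
[338 212]
[326 235]
[316 227]
```

View pics/v8.png

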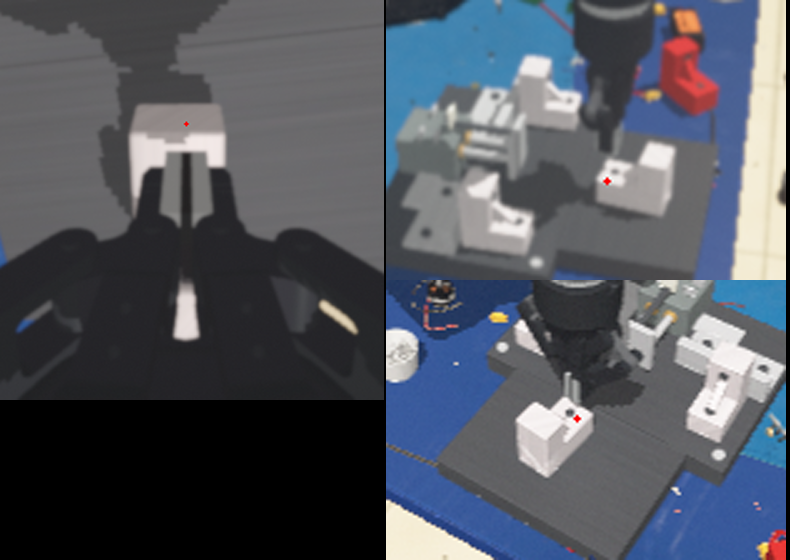

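Run:
```python
from h import *
c=wristcam();T=np.array(c['T_tool_cam']);p=readout.get_obs()['tcp_pos']
for u,v in((316.2,245),):
    d=T[:3,:3]@np.array([(u-c['cx'])/c['fx'],(v-c['cy'])/c['fy'],1]);o=T[:3,3]
    for x in(-.011,0,.011): print(x,o+d*(x-o[0])/d[0])
# side, scene: tip pixels with x,y known
for n,u,v in(('side',250+221/2.5,140+148/2.5),('scene',250+185/2.5,180+119/2.5)):
    k=vision.capture(n)
    for z in(.04,.05,.06,.065,.07,.08): print(n,(round(u,1),round(v,1)),z,[np.round(proj(k,[p[0]+e,p[1],z]),1).tolist() for e in(-.011,0.011)])
```

```text
-0.011 [-1.10000000e-02  1.26998648e-05 -3.81119305e-03]
0 [ 0.00000000e+00  1.39763316e-05 -2.47803929e-02]
0.011 [ 1.10000000e-02  1.52527985e-05 -4.57495928e-02]
side (338.4, 199.2) 0.04 [[342.2, 212.8], [333.8, 211.6]]
side (338.4, 199.2) 0.05 [[342.3, 209.8], [333.8, 208.7]]
side (338.4, 199.2) 0.06 [[342.4, 206.8], [333.9, 205.7]]
side (338.4, 199.2) 0.065 [[342.5, 205.3], [334.0, 204.2]]
side (338.4, 199.2) 0.07 [[342.6, 203.8], [334.0, 202.7]]
side (338.4, 199.2) 0.08 [[342.7, 200.7], [334.1, 199.6]]
scene (324.0, 227.6) 0.04 [[323.5, 238.2], [328.1, 231.9]]
scene (324.0, 227.6) 0.05 [[323.5, 235.8], [328.1, 229.4]]
scene (324.0, 227.6) 0.06 [[323.5, 233.2], [328.2, 226.9]]
scene (324.0, 227.6) 0.065 [[323.5, 231.9], [328.2, 225.6]]
scene (324.0, 227.6) 0.07 [[323.5, 230.7], [328.2, 224.3]]
scene (324.0, 227.6) 0.08 [[323.4, 228.0], [328.2, 221.7]]
```

Three views agree that the real shut fingertips end about 38 mm above the reported TCP: wrist tip at (316,245) px against the projected TCP at (316,227). The fingers closed above the part without touching it. I'll reopen and go down in small steps, watching the force.

Request:
servo_tool(
  deltas=[
    [[0, 0, 0], 0, 1],
    [[0, 0, 0], 0, 1],
    [[0, 0, 0], 0, 1],
    [[0, 0, 0], 0, 1],
    [[0, 0, 0], 0, 1],
  ],
)

```text
time: 4.2
tcp_pos: [0.517, -0.1169, 0.0402]
ee_rot: [0.997, -0.075, 0.0, 0.0]
ft_force: [-0.2, -0.8, -0.1]
gripper_width: 0.0606
grip_force: 0.0
```

Request:
servo_tool(
  deltas=[
    [[0, 0, 0.004], 0, 1],
    [[0, 0, 0.004], 0, 1],
    [[0, 0, 0.004], 0, 1],
    [[0, 0, 0], 0, 1],
  ],
)

```text
time: 4.53
tcp_pos: [0.5161, -0.1166, 0.0271]
ee_rot: [0.997, -0.075, -0.001, -0.0]
ft_force: [-1.0, 0.6, -0.5]
gripper_width: 0.0857
grip_force: 0.0
```

Request:
servo_tool(
  deltas=[
    [[0, 0, 0.004], 0, 1],
    [[0, 0, 0.004], 0, 1],
    [[0, 0, 0.002], 0, 1],
    [[0, 0, 0], 0, 1],
  ],
)

```text
time: 4.87
tcp_pos: [0.5165, -0.1167, 0.0175]
ee_rot: [0.997, -0.075, -0.001, -0.0]
ft_force: [0.1, -0.4, 0.6]
gripper_width: 0.0854
grip_force: 0.0
```

Run:
```python
from h import *
o=readout.get_obs();p=o['tcp_pos'];print(tool(o),o['ft_force'].round(2)); im0=vision.capture('side');c=wristcam()
im=im0['image'].copy();w=c['image'].copy()
o=np.zeros((400,790,3),np.uint8); o[:400,:384]=cv2.resize(w[150:400,200:440],(384,400),interpolation=2); o[:280,386:786]=cv2.resize(im[140:252,250:410],(400,280),interpolation=2)
cv2.imwrite('pics/v9.png',o)
```

```text
(array([ 0.5165, -0.1167,  0.0175]), np.float64(-98.6)) [ 0.14 -0.4   0.57]
```

View pics/v9.png

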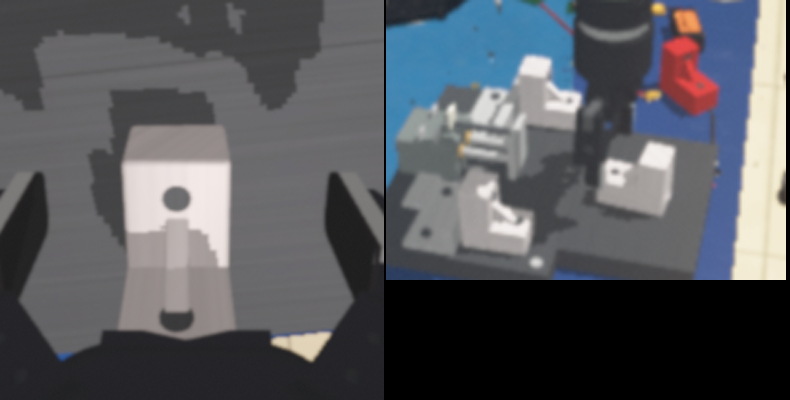

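Both views show the bracket unmoved and the open fingers straddling it, still high. I'll go lower and grip.

Request:
servo_tool(
  deltas=[
    [[0, 0, 0.004], 0, 1],
    [[0, 0, 0.004], 0, 1],
    [[0, 0, 0.004], 0, 1],
    [[0, 0, 0.003], 0, 1],
    [[0, 0, 0], 0, 1],
  ],
)

```text
time: 5.38
tcp_pos: [0.5163, -0.1166, 0.0023]
ee_rot: [0.997, -0.075, -0.001, -0.0]
ft_force: [-0.8, 0.2, 1.1]
gripper_width: 0.0852
grip_force: 0.0
```

Request:
servo_tool(
  deltas=[
    [[0, 0, 0], 0, -0.5],
    [[0, 0, 0], 0, -0.5],
    [[0, 0, 0], 0, -0.5],
    [[0, 0, 0], 0, -0.5],
    [[0, 0, 0], 0, -0.5],
  ],
  newtons=20,
)

```text
time: 5.8
tcp_pos: [0.5174, -0.1166, 0.0036]
ee_rot: [0.997, -0.075, 0.0, -0.0]
ft_force: [-0.8, 2.1, 2.3]
gripper_width: 0.0357
grip_force: 20.0
```

Request:
servo_tool(
  deltas=[
    [[0, 0, 0], 0, -0.5],
    [[0, 0, 0], 0, -0.5],
    [[0, 0, 0], 0, -0.5],
  ],
)

```text
time: 6.05
tcp_pos: [0.5174, -0.1166, 0.0036]
ee_rot: [0.997, -0.075, 0.0, -0.0]
ft_force: [1.0, 3.3, 4.7]
gripper_width: 0.036
grip_force: 20.2
```

Request:
servo_tool(
  deltas=[
    [[0, 0, -0.005], 0, -0.5],
    [[0, 0, -0.008], 0, -0.5],
    [[0, 0, -0.01], 0, -0.5],
    [[0, 0, -0.01], 0, -0.5],
    [[0, 0, -0.01], 0, -0.5],
  ],
)

```text
time: 6.47
tcp_pos: [0.517, -0.1171, 0.0473]
ee_rot: [0.997, -0.075, 0.0, 0.0]
ft_force: [0.9, -0.5, -3.0]
gripper_width: 0.0351
grip_force: 20.3
```

```bash
cat > state.py <<'E'
from h import *
import sys
# bracket pitch fit: silhouette of near-white pixels in side view vs. model
o=readout.get_obs();print(o['time'],tool(o),o['ft_force'].round(2),o['moment'].round(3),round(o['gripper_width'],4),round(o['grip_force'],1))
c=vision.capture('side');im=c['image'].astype(int)
x,y,z=o['tcp_pos'];u,v=proj(c,[x,y,.06])
m=(im.min(2)>135)&(im.max(2)-im.min(2)<40)
n,l,st,ce=cv2.connectedComponentsWithStats(m.astype(np.uint8))
for i in range(1,n):
    if st[i,4]>40 and abs(ce[i][0]-u)<60 and abs(ce[i][1]-v)<60: print('blob',st[i].tolist(),ce[i].round(1).tolist())
np.save('side_%s.npy'%sys.argv[1],c['image']); print('tip px',u,v)
for r in range(180,240,2): print(''.join('%x'%(im[r,k].min()//16) for k in range(315,385)))
E
python3 state.py a
```

```text
6.4667 (array([ 0.517 , -0.1171,  0.0473]), np.float64(-98.61)) [ 0.89 -0.52 -2.96] [-0.024 -0.111  0.015] 0.0351 20.3
blob [255, 162, 72, 48, 1252] [296.8, 184.9]
blob [335, 183, 33, 30, 632] [353.8, 198.2]
blob [258, 208, 51, 34, 1028] [284.6, 225.7]
tip px 338.1748189414005 206.20692735423782
cccccddbabb74455655444443333344444444457876643333433333333333333334554
eeeeeeeeeed94344444333333333346654444444568876554334433333333334444554
abbbbccdddc953344443333333333356544444459deeeedcba98644333344445555444
a9aa9aaaaaa96333333333333333334544444459deeeeeeeeeeeb74444555544444444
aaaaaaaaaaa963333333333333333356544446adeeeeeeeeeeeda64444444444445444
888999999a97543333333333347aaa99765569ceeeeeeeeeeedb754444444444445444
55566666677654333333333457addeeeedb999aabbcddeeeedba744444444444445444
66666666666666655533333568889bddcbaa999999aaaaabbbba654444444444445444
66666666666666666543333579bddedcaa99999999aaa9aabba9766555555555555544
66666666666666666543334579cdeeedba99999999aaaaaabba8766666666666666654
666666666666666665433346899abbba9999999999aaa9aabba8666666666666666654
6666666666666666665554
[... 626 characters left out ...]
4444444444444444444444444444456666666666666666666666666544444
4444444444444444444444444444444444444456666666666666666666666665554444
4444444445555544444444444444444444444566666666666666666666666665444444
4555556566665554444444444444444444456666666666666666666666666665444444
5666666666666666655555555555555566666666666666666666666666666655444444
6666666666666666666666666666666666666666666666666666666666666654444455
6666666666666666666666666666666666666666666666666666666666666655544455
6666666666666666666666666666666666666666666666666666666666666554445555
6666666666666666666666666666666666666666666666666666666666666555555555
6666656666666666666666666666666666666666666666666666666666665544545555
```

Gripped and lifted: side view shows it still level, moment about 0.11 N·m, so pad friction keeps it from swinging. I'll ease the grip in small steps so that it pivots under its own weight.

Request:
servo_tool(
  deltas=[
    [[0, 0, 0], 0, -0.2],
    [[0, 0, 0], 0, -0.18],
  ],
)

```text
time: 6.68
tcp_pos: [0.5172, -0.117, 0.0466]
ee_rot: [0.997, -0.075, 0.0, 0.0]
ft_force: [-0.8, 0.1, -3.1]
gripper_width: 0.0357
grip_force: 20.3
```

Request:
servo_tool(
  deltas=[
    [[0, 0, 0], 0, -0.17],
  ],
)

```text
time: 6.77
tcp_pos: [0.5165, -0.1168, 0.0459]
ee_rot: [0.997, -0.075, -0.0, -0.0]
ft_force: [0.6, -0.5, -3.2]
gripper_width: 0.0354
grip_force: 20.3
```

```bash
python3 state.py b
```

```text
6.7667 (array([ 0.5165, -0.1168,  0.0459]), np.float64(-98.6)) [ 0.6  -0.51 -3.16] [-0.017 -0.095  0.001] 0.0354 20.3
blob [255, 162, 72, 48, 1253] [296.9, 184.9]
blob [335, 183, 33, 31, 634] [354.1, 198.7]
blob [259, 208, 50, 34, 1027] [284.6, 225.7]
tip px 338.3232815621613 206.30740348605585
cccccddbabb84456665444443333333344444457876643333433333333333333444554
eeeeeeeeeed95344544333433333345654444444456655443334433333333334444554
abbbbccdddc953444433333333333345444444447beedcba9876544333344445555444
9aaa9aaaaaa96333333333333333335544444457beeeeeeeeeedb64444555544444444
aaaaaaaaaaa9633333333333333333454444458ceeeeeeeeeeeda64444444444445444
888999999a9754333333333334578777654458ceeeeeeeeeeedb954444444444445444
55556666677654333333333346adeeeedca989bbcddeeeeeedca754444444444445444
66666666666666555433333468889beedcba99999aaaabbccbba754444444444445444
66666666666666666643333578abcddcaa99999999aaaaaabbb9766555555555555544
66666666666666666543333579ceeeeda999999999aaaaaabba9766666666666666654
666666666666666665433335789bcddca999999999aaaaaabba8666666666666666654
66666666666666666654444
[... 625 characters left out ...]
4444444444444444444444444444445666666666666666666666666544444
4444444444444444444444444444444444444456666666666666666666666666554444
4444444445555544444444444444444444444566666666666666666666666665544444
4455555556665555444444444444444444445666666666666666666666666665444444
5666666666666666655555445555555556666666666666666666666666666655444444
6666666666666666666666666666666666666666666666666666666666666655444545
6666666666666666666666666666666666666666666666666666666666666655545454
6666666666666666666666666666666666666666666666666666666666666555445555
6666666666666666666666666666666666666666666666666666666666666555555555
6666666666666666666666666666666666666666666666666666666666665554445555
```

Request:
servo_tool(
  deltas=[
    [[0, 0, 0], 0, -0.155],
  ],
)

```text
time: 6.9
tcp_pos: [0.5164, -0.1167, 0.0457]
ee_rot: [0.997, -0.075, -0.001, -0.0]
ft_force: [-0.1, -1.4, -0.4]
gripper_width: 0.036
grip_force: 3.5
```

Request:
servo_tool(
  deltas=[
    [[0, 0, 0], 0, -0.145],
  ],
)

```text
time: 6.98
tcp_pos: [0.5167, -0.1169, 0.0459]
ee_rot: [0.997, -0.075, -0.0, 0.0]
ft_force: [0.5, 0.1, -0.7]
gripper_width: 0.0363
grip_force: 0.0
```

Request:
servo_tool(
  deltas=[
    [[0, 0, 0], 0, -0.14],
  ],
)

```text
time: 7.07
tcp_pos: [0.5171, -0.1169, 0.0461]
ee_rot: [0.997, -0.075, 0.0, 0.0]
ft_force: [-0.2, 0.0, 0.0]
gripper_width: 0.0366
grip_force: 0.0
```

```bash
python3 state.py c
```

```text
7.0667 (array([ 0.5171, -0.1169,  0.0461]), np.float64(-98.6)) [-0.16  0.    0.01] [ 0.039 -0.037  0.003] 0.0366 0.0
blob [255, 162, 72, 48, 1251] [296.8, 184.9]
blob [330, 195, 38, 27, 603] [349.7, 207.2]
blob [259, 207, 50, 35, 1027] [284.7, 225.7]
tip px 338.13387311719555 206.2380178950908
cccccddbabb74456665443333333334444444457876643333433333333333333344554
eeeeeeeeeed84345544333333333346754444444444444433334433333333334444554
bbbbbccdddc84344443333333333335654444444444444444433334333344445555444
99aaa9aaaaa95333333333333333334544444444444444444444434444555544444444
aaaaaaaaaaa96333333333333333334544444444444444444444444444444444445444
888999999a975333333333333333335654444444444444444444444444444444445444
5556666667765433333333334443334555554444444444444444444444444444445444
6666666666666555543333346765555666666666666666555555444444444444445444
66666666666666666543333589aba87666666666679cdca87666666555555555555544
6666666666666666654333468aceeeca8666666679ceffeeca86666666666666666654
666666666666666665433346889ceeeedca988889ceffffffeeb876666666666666654
666666666666666666544446
[... 624 characters left out ...]
4444444444444444444456799999987666666666666666666666666544444
4444444444555555555444444444444456787666666666666666666666666665544444
4444444445566666666666654444444444445566666666666666666666666665444444
4455555566666666666666655555555444455666666666666666666666666665444444
6666666666666666666666666666666666666666666666666666666666666655444444
6666666666666666666666666666666666666666666666666666666666666655445454
6666666666666666666666666666666666666666666666666666666666666655554455
6666666666666666666666666666666666666666666666666666666666666554545555
6666666666666666666666666666666666666666666666666666666666666555555555
6666666666666666666666666666666666666666666666666666666666665544545555
```

The grip ease worked: side view shows it turned to about 40–45°, heel down at about (349,222) px. I'll clamp it now before it drops back.

Request:
servo_tool(
  deltas=[
    [[0, 0, 0], 0, -0.3],
    [[0, 0, 0], 0, -0.3],
  ],
)

```text
time: 7.28
tcp_pos: [0.5175, -0.117, 0.0464]
ee_rot: [0.997, -0.075, 0.0, -0.0]
ft_force: [0.8, 0.6, -0.0]
gripper_width: 0.0297
grip_force: 0.4
```

```bash
cat > pose.py <<'E'
from h import *
from scipy.optimize import minimize
# pose p: heel x,y,z(world), yaw, lean (0 upright, 90 on back), by silhouette in side + scene + wrist
V=np.array([[x,y,z] for y in(-18,18) for x,z in((0,0),(-64,0),(-64,28),(-30,28),(-30,70),(0,70))],float) # x from back, z from underside
PARTS=[[0,1,2,3],[0,3,4,5]]
def pts(p):
    hx,hy,hz,yaw,l=p; c,s=np.cos(l),np.sin(l); X=V[:,0]/1e3;Z=V[:,2]/1e3
    # lean: z axis tilts toward +heading, x axis tilts down
    a=X*c+Z*s; h=-X*s+Z*c; cy,sy=np.cos(yaw),np.sin(yaw); y=V[:,1]/1e3
    return np.stack([hx+cy*a-sy*y,hy+sy*a+cy*y,hz+h],1)
def render(c,p,k=4):
    P=pts(p);q=np.array([proj(c,w) for w in P]);m=np.zeros((400*1,640*1),np.uint8)
    for part in PARTS:
        i=part+[j+6 for j in part]; hull=cv2.convexHull(q[i].astype(np.float32))
        cv2.fillConvexPoly(m,np.round(hull*16).astype(np.int32),255,cv2.LINE_AA,4)
    return m/255.
def mask(im):
    im=im.astype(int);return ((im.min(2)>122)&(im.max(2)-im.min(2)<45)).astype(float)
def fit(p0,cams,step=(.006,.006,.004,.06,.15),it=400,fix=()):
    data=[]
    for c in cams:
        M=mask(c['image']); u,v=np.array([proj(c,w) for w in pts(p0)]).mean(0)
        n,l=cv2.connectedComponents(M.astype(np.uint8)); 
        yy,xx=np.mgrid[:400,:640]; near=(abs(xx-u)<45)&(abs(yy-v)<45)
        ids,ct=np.unique(l[near&(l>0)],return_counts=True)
        r=render(c,p0)>.3; sc=[(l[r]==i).sum() for i in ids]; M=(l==ids[int(np.argmax(sc))]).astype(float); data.append((c,M))
    free=[i for i in range(5) if i not in fix]
    def f(z):
        p=np.array(p0,float);p[free]+=z*np.array(step)[free]; return sum(np.abs(render(c,p)-M).sum()/M.sum() for c,M in data)
    best=None
    for s in range(3):
        sim=np.vstack([np.zeros(len(free)),np.eye(len(free))*[1,-1,.5][s]])+(0 if best is None else best.x)
        best=minimize(f,sim[0],method='Nelder-Mead',options=dict(initial_simplex=sim,maxfev=it,xatol=.01,fatol=1e-4))
    p=np.array(p0,float);p[free]+=best.x*np.array(step)[free]; return p,best.fun
E
cat > go.py <<'E'
from pose import *
import sys
o=readout.get_obs();print(o['time'],tool(o),o['ft_force'].round(2),o['moment'].round(3),round(o['gripper_width'],4),round(o['grip_force'],1))
cs=[vision.capture('side'),vision.capture('scene')]
p0=[float(v) for v in sys.argv[1:6]]; fx=[int(v) for v in sys.argv[6:]]
p,e=fit(p0,cs[:1],fix=fx);print('side',p.round(4),np.degrees(p[3:]).round(1),e)
p,e=fit(p,cs,fix=fx);print('both',p.round(4),np.degrees(p[3:]).round(1),e)
E
python3 go.py .46 -.108 .027 -.15 .8 1 3
```

```text
7.2833 (array([ 0.5175, -0.117 ,  0.0464]), np.float64(-98.6)) [ 0.81  0.62 -0.03] [-0.018 -0.2   -0.031] 0.0297 0.4
side [ 0.4779 -0.108   0.0334 -0.15    1.5925] [-8.6 91.2] 0.12516487741401233
both [ 0.476  -0.108   0.0316 -0.15    1.6535] [-8.6 94.7] 0.47567661716562265
```

It had already fallen back onto its back, unharmed and about 25 mm farther forward. I'll raise the arm, re-measure, and regrip on a small patch at the upright's end so that gravity can swing it upright.

Request:
servo_tool(
  deltas=[
    [[0, 0, -0.03], 0, 1],
    [[0, 0, -0.035], 0, 1],
    [[0, 0, -0.035], 0, 1],
    [[0, 0, 0], 0, 1],
  ],
)

```text
time: 7.72
tcp_pos: [0.5209, -0.1184, 0.1527]
ee_rot: [0.997, -0.075, 0.005, 0.002]
ft_force: [1.8, -0.6, 0.1]
gripper_width: 0.077
grip_force: 0.0
```

```bash
sed -i "s/^cs=.*/cs=[vision.capture('side'),vision.capture('scene'),wristcam()]/" go.py; sed -i "s/^p,e=fit(p,cs,fix=fx).*/for k,n in ((cs[:2],'s+s'),(cs[2:],'wrist'),(cs,'all')):\n  q,e=fit(p,k,fix=fx);print(n,q.round(4),np.degrees(q[3:]).round(1),e)/" go.py; python3 go.py .477 -.108 .027 -.15 1.5708 2 4
```

```text
7.7167 (array([ 0.5209, -0.1184,  0.1527]), np.float64(-98.59)) [ 1.79 -0.62  0.14] [-0.036 -0.057  0.043] 0.077 0.0
side [ 0.4792 -0.1154  0.027  -0.1577  1.5708] [-9. 90.] 0.0648229015041242
s+s [ 0.4792 -0.1148  0.027  -0.1247  1.5708] [-7.1 90. ] 0.19062689619355355
wrist [ 0.4776 -0.1115  0.027  -0.1581  1.5708] [-9.1 90. ] 0.06739599238143211
all [ 0.4784 -0.1127  0.027  -0.1372  1.5708] [-7.9 90. ] 0.3133006796636075
```

Request:
servo_tool(
  deltas=[
    [[0.012, 0.0014, 0.015], 0, 1],
    [[0.012, 0, 0.03], 0, 1],
    [[0.012, 0, 0.03], 0, 1],
    [[0, 0, 0.03], 0, 1],
    [[0, 0, 0.022], 0, 1],
  ],
)

```text
time: 8.28
tcp_pos: [0.55, -0.1228, 0.0149]
ee_rot: [0.997, -0.075, -0.002, -0.001]
ft_force: [-0.1, -0.4, -0.1]
gripper_width: 0.0854
grip_force: 0.0
```

Request:
servo_tool(
  deltas=[
    [[0, 0, 0.01], 0, 0.5],
    [[0, 0, 0], 0, -0.05],
    [[0, 0, 0], 0, -0.05],
    [[0, 0, 0], 0, -0.25],
    [[0, 0, 0], 0, -0.25],
  ],
  newtons=20,
)

```text
time: 8.7
tcp_pos: [0.5535, -0.124, 0.0107]
ee_rot: [0.997, -0.075, 0.001, 0.0]
ft_force: [0.1, 0.2, -0.9]
gripper_width: 0.0349
grip_force: 20.0
```

Request:
servo_tool(
  deltas=[
    [[0, 0, 0], 0, -0.25],
    [[0, 0, 0], 0, -0.25],
  ],
)

```text
time: 8.87
tcp_pos: [0.5535, -0.124, 0.0106]
ee_rot: [0.997, -0.075, 0.001, 0.0]
ft_force: [0.1, 0.5, 3.6]
gripper_width: 0.0345
grip_force: 20.4
```

Request:
servo_tool(
  deltas=[
    [[0, 0, -0.005], 0, -0.25],
    [[0, 0, -0.01], 0, -0.25],
    [[0, 0, -0.012], 0, -0.25],
    [[0, 0, -0.012], 0, -0.25],
    [[0, 0, -0.009], 0, -0.25],
  ],
)

```text
time: 9.28
tcp_pos: [0.5527, -0.1238, 0.0588]
ee_rot: [0.997, -0.075, 0.0, 0.0]
ft_force: [0.6, -0.9, -3.0]
gripper_width: 0.0345
grip_force: 20.2
```

```bash
cat > lean.py <<'E'
from pose import *
import sys
o=readout.get_obs();print(o['time'],tool(o),o['ft_force'].round(2),o['moment'].round(3),round(o['gripper_width'],4),round(o['grip_force'],1))
c=vision.capture('side');t=o['tcp_pos'];best=[]
hd=np.radians(tool(o)[1]+90);d=np.array([np.cos(hd),np.sin(hd)])
y0=float(sys.argv[1]) if len(sys.argv)>1 else None
for l0 in (90,60,30,5):
    l=np.radians(l0); a=.064*np.sin(l)-.025*np.cos(l); hz=t[2]+.05-.064*np.cos(l)-.025*np.sin(l)
    h=t[:2]-d*a
    p,e=fit([h[0],h[1],max(hz,.027),hd,l],[c],fix=[1,3]); best.append((e,p))
for e,p in sorted(best,key=lambda b:b[0])[:2]: print(round(e,3),p[:3].round(4),np.degrees(p[3:]).round(1))
E
python3 lean.py
```

```text
9.2833 (array([ 0.5527, -0.1238,  0.0588]), np.float64(-98.6)) [ 0.62 -0.93 -2.96] [-0.007 -0.159  0.012] 0.0345 20.2
0.115 [ 0.5178 -0.1267  0.0292] [-8.6 44.8]
0.122 [ 0.5168 -0.1223  0.033 ] [-8.6 45.4]
```

It swung to a lean of about 45°, held by the grip, with the heel just above the bed. I'll jerk it briefly upward to get past 35°.

Request:
servo_tool(
  deltas=[
    [[0, 0, -0.03], 0, -0.25],
    [[0, 0, 0], 0, -0.25],
    [[0, 0, 0.005], 0, -0.25],
    [[0, 0, -0.025], 0, -0.25],
    [[0, 0, 0], 0, -0.25],
  ],
)

```text
time: 9.75
tcp_pos: [0.5532, -0.124, 0.1085]
ee_rot: [0.997, -0.075, 0.001, 0.0]
ft_force: [0.3, 0.1, -1.0]
gripper_width: 0.0342
grip_force: 20.1
```

```bash
python3 lean.py
```

```text
9.75 (array([ 0.5532, -0.124 ,  0.1085]), np.float64(-98.6)) [ 0.27  0.13 -0.98] [-0.01   0.053  0.01 ] 0.0342 20.1
0.659 [ 0.5278 -0.1224  0.0785] [-8.6 38.6]
0.716 [ 0.5715 -0.1176  0.0911] [-8.6 40.7]
```

Request:
servo_tool(
  deltas=[
    [[0, 0, 0.008], 0, -0.25],
    [[0, 0, 0.012], 0, -0.25],
    [[0, 0, 0.012], 0, -0.25],
    [[0, 0, 0.008], 0, -0.25],
    [[0, 0, 0.002], 0, -0.25],
  ],
)

```text
time: 10.22
tcp_pos: [0.55, -0.1228, 0.0618]
ee_rot: [0.997, -0.075, -0.002, -0.001]
ft_force: [-0.6, -0.2, -2.2]
gripper_width: 0.0345
grip_force: 20.9
```

```bash
python3 lean.py
python3 - <<'E'
from h import *
im=vision.capture('side')['image'].astype(int)
for r in range(180,230,2): print(''.join('%x'%(im[r,k].min()//16) for k in range(310,385)))
E
```

```text
10.2167 (array([ 0.55  , -0.1228,  0.0618]), np.float64(-98.6)) [-0.62 -0.19 -2.21] [ 0.012 -0.065  0.047] 0.0345 20.9
0.144 [ 0.5332 -0.1257  0.0279] [-8.6 30.3]
0.152 [ 0.5322 -0.1213  0.0319] [-8.6 30.5]
999853333333333333333356544444554444444444457866643333433333333333333344454
99a974333333333333333358865545665444444444444444444433334433333333334444544
999986544333333465444569976554444444444444444444444444333334333334445555444
9999999986333335788acca8666544444444444444444444444444444334444455544444444
999aaaa99643333689bdeedb865544444444444444444444444444444444444444444445444
77788888864333468aceeeedb75544444444444444444444444444444444444444444444444
55555555654333368acddabddb8666655555555544444444444444444444444444444445444
66666667997665568bdedbaceed976666666666666666655555555555444444444444445444
66666667999999999acdeedeeeeda87677889aabb9766666666666666666555555555555544
666666667899999999acdedcbcdeeeddccbbbddeed976666666666666666666666666666654
6666666667899999999abdedba9abbdedc99cdeeeec97666666666666666666666666666654
66666666667899999999abdedba9aabbcccdeeeeeeec9766666666666
[... 306 characters left out ...]
6666666666666654
44444444444444445799999999999a999999999997666666666666666666666666666665444
444444444444444445789999999988877777666666666666666666666666666666666666544
444444444444444444568876655544444445666666666666666666666666666666666654444
444444444444444444444444444444444456666666666666666666666666666666666554444
555665555555555554444444444444444556666666666666666666666666666666666544444
666666666666666665554444444444445566666666666666666666666666666666665544444
666666666666666666666656655555556666666666666666666666666666666666665544444
666666666666666666666666666666666666666666666666666666666666666666665444444
666666666666666666666666666666666666666666666666666666666666666666655444444
```

Request:
servo_tool(
  deltas=[
    [[0, 0, -0.03], 0, -0.25],
    [[0, 0, 0], 0, -0.25],
    [[0, 0, 0.008], 0, -0.25],
    [[0, 0, -0.02], 0, -0.25],
    [[0, 0, 0], 0, -0.25],
  ],
)

```text
time: 10.73
tcp_pos: [0.5532, -0.124, 0.1083]
ee_rot: [0.997, -0.075, 0.001, 0.0]
ft_force: [-0.1, -1.0, -1.3]
gripper_width: 0.0343
grip_force: 20.2
```

Request:
servo_tool(
  deltas=[
    [[0, 0, 0.008], 0, -0.25],
    [[0, 0, 0.012], 0, -0.25],
    [[0, 0, 0.012], 0, -0.25],
    [[0, 0, 0.008], 0, -0.25],
    [[0, 0, 0.002], 0, -0.25],
  ],
)

```text
time: 11.15
tcp_pos: [0.5504, -0.123, 0.0622]
ee_rot: [0.997, -0.075, -0.002, -0.001]
ft_force: [-0.5, 0.3, -3.1]
gripper_width: 0.0344
grip_force: 21.1
```

```bash
python3 lean.py
```

```text
11.15 (array([ 0.5504, -0.123 ,  0.0622]), np.float64(-98.6)) [-0.46  0.29 -3.11] [-0.007 -0.047  0.029] 0.0344 21.1
0.146 [ 0.5378 -0.1259  0.0282] [-8.6 27.1]
0.156 [ 0.5366 -0.1214  0.0321] [-8.6 27.6]
```

Request:
servo_tool(
  deltas=[
    [[0, 0, 0.001], 0, -0.25],
    [[0, 0, 0], 0, -0.25],
  ],
)

```text
time: 11.37
tcp_pos: [0.5526, -0.1237, 0.0642]
ee_rot: [0.997, -0.075, 0.0, 0.0]
ft_force: [0.3, 0.6, -3.3]
gripper_width: 0.0345
grip_force: 21.2
```

Request:
servo_tool(
  deltas=[
    [[0, 0, 0.002], 0, -0.25],
    [[0, 0, 0], 0, -0.25],
  ],
)

```text
time: 11.53
tcp_pos: [0.5527, -0.1238, 0.0624]
ee_rot: [0.997, -0.075, 0.0, 0.0]
ft_force: [0.0, -0.2, -2.9]
gripper_width: 0.0343
grip_force: 21.2
```

Request:
servo_tool(
  deltas=[
    [[0, 0, 0.002], 0, -0.25],
    [[0, 0, 0], 0, -0.25],
  ],
)

```text
time: 11.7
tcp_pos: [0.5524, -0.1237, 0.0601]
ee_rot: [0.997, -0.075, 0.0, 0.0]
ft_force: [-0.1, -0.1, -3.5]
gripper_width: 0.0343
grip_force: 21.2
```

Still hanging with no contact (−3 N). I'll keep going down.

Request:
servo_tool(
  deltas=[
    [[0, 0, 0.002], 0, -0.25],
    [[0, 0, 0], 0, -0.25],
  ],
)

```text
time: 11.87
tcp_pos: [0.5526, -0.1237, 0.0583]
ee_rot: [0.997, -0.075, 0.0, 0.0]
ft_force: [0.6, -0.1, -1.2]
gripper_width: 0.0344
grip_force: 21.2
```

Request:
servo_tool(
  deltas=[
    [[0, 0, 0.002], 0, -0.25],
    [[0, 0, 0], 0, -0.25],
  ],
)

```text
time: 12.03
tcp_pos: [0.5547, -0.1242, 0.0577]
ee_rot: [0.997, -0.075, 0.002, 0.0]
ft_force: [0.6, 0.8, 4.5]
gripper_width: 0.0345
grip_force: 21.8
```

Request:
servo_tool(
  deltas=[
    [[0, 0, 0.001], 0, -0.25],
    [[0, 0, 0], 0, -0.25],
  ],
)

```text
time: 12.2
tcp_pos: [0.5555, -0.1244, 0.0575]
ee_rot: [0.997, -0.075, 0.003, 0.0]
ft_force: [0.2, 1.4, 7.8]
gripper_width: 0.0346
grip_force: 22.1
```

```bash
python3 lean.py
```

```text
12.2 (array([ 0.5555, -0.1244,  0.0575]), np.float64(-98.59)) [0.19 1.37 7.78] [ 0.172 -0.319  0.004] 0.0346 22.1
0.147 [ 0.5392 -0.1273  0.024 ] [-8.6 29.8]
0.157 [ 0.5381 -0.1228  0.0276] [-8.6 30. ]
```

Request:
servo_tool(
  deltas=[
    [[-0.004, 0, 0], 0, -0.25],
    [[-0.004, 0, 0], 0, -0.25],
    [[-0.004, 0, 0], 0, -0.25],
    [[0, 0, 0], 0, -0.25],
  ],
)

```text
time: 12.58
tcp_pos: [0.5438, -0.1228, 0.0583]
ee_rot: [0.997, -0.075, 0.004, 0.001]
ft_force: [0.9, 0.3, 11.8]
gripper_width: 0.0345
grip_force: 24.9
```

```bash
python3 lean.py
```

```text
12.5833 (array([ 0.5438, -0.1228,  0.0583]), np.float64(-98.59)) [ 0.93  0.27 11.76] [ 0.064 -0.384 -0.018] 0.0345 24.9
0.18 [ 0.5387 -0.1257  0.0254] [-8.6 21.3]
0.19 [ 0.5376 -0.1212  0.0289] [-8.6 22. ]
```

Request:
servo_tool(
  deltas=[
    [[-0.004, 0, -0.001], 0, -0.25],
    [[-0.004, 0, 0], 0, -0.25],
    [[-0.004, 0, 0], 0, -0.25],
    [[0, 0, 0], 0, -0.25],
  ],
)

```text
time: 12.97
tcp_pos: [0.5295, -0.1204, 0.0575]
ee_rot: [0.997, -0.075, 0.001, 0.0]
ft_force: [0.9, 1.2, 8.7]
gripper_width: 0.0344
grip_force: 27.0
```

Request:
servo_tool(
  deltas=[
    [[-0.004, 0, 0], 0, -0.25],
    [[-0.004, 0, 0], 0, -0.25],
    [[0, 0, 0], 0, -0.25],
  ],
)

```text
time: 13.22
tcp_pos: [0.52, -0.1188, 0.0563]
ee_rot: [0.997, -0.075, -0.0, 0.0]
ft_force: [0.3, -0.7, 4.6]
gripper_width: 0.0346
grip_force: 26.3
```

```bash
python3 lean.py
```

```text
13.2167 (array([ 0.52  , -0.1188,  0.0563]), np.float64(-98.61)) [ 0.25 -0.65  4.57] [-0.105 -0.303  0.03 ] 0.0346 26.3
0.219 [ 0.5375 -0.1217  0.0301] [-8.6  3.5]
0.227 [ 0.5372 -0.1173  0.0338] [-8.6  3.2]
```

The drag worked: heel held on the bed and the lean is now about 3°. I'll release and check.

Request:
servo_tool(
  deltas=[
    [[0, 0, 0], 0, -0.1],
    [[0, 0, 0], 0, 0.1],
    [[0, 0, 0], 0, 0.5],
    [[0, 0, 0], 0, 1],
    [[0, 0, -0.02], 0, 1],
  ],
)

```text
time: 13.68
tcp_pos: [0.5175, -0.1178, 0.0729]
ee_rot: [0.997, -0.075, -0.004, -0.001]
ft_force: [-0.9, 0.5, -0.1]
gripper_width: 0.0811
grip_force: 0.0
```

Request:
servo_tool(
  deltas=[
    [[0, 0, -0.035], 0, 1],
    [[0, 0, -0.035], 0, 1],
    [[0, 0, -0.02], 0, 1],
    [[0, 0, 0], 0, 1],
  ],
)

```text
time: 14.02
tcp_pos: [0.5237, -0.12, 0.1709]
ee_rot: [0.997, -0.075, 0.004, 0.001]
ft_force: [-0.2, -0.3, 0.1]
gripper_width: 0.0856
grip_force: 0.0
```

```bash
python3 go.py .538 -.12 .027 -.15 0.0 2 4; python3 go.py .538 -.12 .03 -.15 0.1 1 3 | tail -4|head -1
```

```text
14.0167 (array([ 0.5237, -0.12  ,  0.1709]), np.float64(-98.6)) [-0.24 -0.3   0.05] [-0.064 -0.046 -0.012] 0.0856 0.0
side [ 0.5375 -0.1237  0.027  -0.1069  0.    ] [-6.1  0. ] 0.07115411821294175
s+s [ 0.5375 -0.1225  0.027  -0.1202  0.    ] [-6.9  0. ] 0.20436494177026004
wrist [ 0.5352 -0.1212  0.027  -0.1575  0.    ] [-9.  0.] 0.07036620192786212
all [ 0.5366 -0.1209  0.027  -0.1169  0.    ] [-6.7  0. ] 0.33339833127625024
side [ 0.5367 -0.12    0.0316 -0.15   -0.0025] [-8.6 -0.1] 0.08447806868412105
```

```bash
cat > fixfit.py <<'E'
from pose import *
cs=[wristcam(),vision.capture('scene')]
L=fit([.642+.104*.027,-.128+.104,.027,-.03,0],cs[:1],fix=[2,4]);R=fit([.642-.104*.027,-.128-.104,.027,-.03,0],cs[:1],fix=[2,4])
for n,(p,e) in(('left',L),('right',R)): print(n,p.round(4),np.degrees(p[3]).round(1),round(e,3))
d=L[0][:2]-R[0][:2];print('yaw from line',np.degrees(np.arctan2(-d[0],d[1])),'mid',(L[0][:2]+R[0][:2])/2,'dist',np.hypot(*d))
# edge score
def segs(s=[(-30,22,62),(-30,-22,62)],full=True):
    S=[((-30,22,62),(-30,-22,62)),((-30,-22,62),(-30,-22,8)),((-30,22,62),(-30,22,8)),((-30,22,8),(-30,-22,8)),((0,-35,32),(0,-84,32)),((0,35,32),(0,84,32)),((0,-35,0),(0,-80,0)),((0,35,0),(0,80,0)),((0,-35,0),(0,-35,32))]
    return S
G=[]
for c in cs:
    g=cv2.GaussianBlur(cv2.cvtColor(c['image'],6),(0,0),1.2).astype(np.float32);G.append(np.hypot(cv2.Sobel(g,5,1,0),cv2.Sobel(g,5,0,1)))
def score(p,w=(1,1)):
    s=0
    for k,(c,g) in enumerate(zip(cs,G)):
        q=np.array([proj(c,W(p,*(np.array(a)+(np.array(b)-a)*t))) for a,b in segs() for t in np.linspace(.05,.95,12)],np.float32)
        s+=w[k]*np.minimum(cv2.remap(g,q[:,0:1],q[:,1:2],1),120).mean()
    return -s
for w in((1,0),(0,1),(1,1)):
    best=min(((score((.642+dx,-.128+dy,-.0271+t),w),dx,dy,t) for dx in np.arange(-.006,.0061,.001) for dy in np.arange(-.006,.0061,.001) for t in np.arange(-.06,.061,.01)))
    print(w,np.round(best,4),round(float(score(FX,w)),1))
E
python3 fixfit.py
```

```text
left [ 0.6481 -0.0236  0.027  -0.0169  0.    ] -1.0 0.574
right [ 0.6439 -0.2285  0.027  -0.0469  0.    ] -2.7 0.494
yaw from line -1.1746061225842386 mid [ 0.64602564 -0.12601341] dist 0.20493552054859634
(1, 0) [-7.77881e+01 -2.00000e-03  2.00000e-03 -1.00000e-02] -58.3
(0, 1) [-9.14403e+01 -1.00000e-03 -1.00000e-03 -3.00000e-02] -89.5
(1, 1) [-1.66097e+02 -2.00000e-03  2.00000e-03 -1.00000e-02] -147.7
```

The bracket stands upright, fitted heel at (0.5365, −0.121), leaning 0°. Next I regrip it firmly at mid-height.

Request:
servo_tool(
  deltas=[
    [[0, 0, 0.035], 0, 1],
    [[0, 0, 0.035], 0, 1],
    [[0, 0, 0.035], 0, 1],
    [[0, 0, 0.025], 0, 1],
    [[0, 0, 0.014], 0, 1],
  ],
)

```text
time: 14.83
tcp_pos: [0.5178, -0.1178, 0.0183]
ee_rot: [0.997, -0.075, -0.003, -0.001]
ft_force: [-0.8, -0.0, 0.0]
gripper_width: 0.0853
grip_force: 0.0
```

Request:
servo_tool(
  deltas=[
    [[0, 0, 0.007], 0, 1],
    [[0, 0, 0.007], 0, 1],
    [[0, 0, 0], 0, 0],
    [[0, 0, 0], 0, 0],
    [[0, 0, 0], 0, -0.1],
  ],
  newtons=40,
)

```text
time: 15.25
tcp_pos: [0.5217, -0.1192, 0.0092]
ee_rot: [0.997, -0.075, 0.001, 0.0]
ft_force: [-0.6, 0.4, 0.4]
gripper_width: 0.0515
grip_force: 0.0
```

Request:
servo_tool(
  deltas=[
    [[0, 0, 0], 0, -0.25],
    [[0, 0, 0], 0, -0.3],
    [[0, 0, 0], 0, -0.3],
    [[0, 0, 0], 0, -0.3],
  ],
)

```text
time: 15.58
tcp_pos: [0.5218, -0.1191, 0.0094]
ee_rot: [0.997, -0.075, 0.001, 0.0]
ft_force: [0.1, 1.2, 6.0]
gripper_width: 0.0353
grip_force: 41.0
```

```bash
python3 go.py .5375 -.121 .027 -.15 0.0 2 4|head -2; python3 fixfit.py
```

```text
15.5833 (array([ 0.5218, -0.1191,  0.0094]), np.float64(-98.59)) [0.1  1.2  5.98] [ 0.071  0.03  -0.055] 0.0353 41.0
side [ 0.533  -0.1124  0.027   0.1601  0.    ] [9.2 0. ] 0.5844014563319736
left [ 0.6402 -0.0209  0.027  -0.0123  0.    ] -0.7 0.29
right [ 0.6321 -0.2287  0.027  -0.0309  0.    ] -1.8 0.371
yaw from line -2.2088783438686845 mid [ 0.63615617 -0.12478014] dist 0.207941072945856
(1, 0) [-5.34305e+01 -2.00000e-03  3.00000e-03 -1.00000e-02] -19.4
(0, 1) [-8.79831e+01  1.00000e-03 -5.00000e-03 -6.00000e-02] -79.8
(1, 1) [-1.342305e+02 -2.000000e-03  2.000000e-03 -1.000000e-02] -99.2
```

Request:
servo_tool(
  deltas=[
    [[0, 0, -0.0015], 0, -0.3],
    [[0, 0, 0], -3.3, -0.3],
    [[0, 0, 0], -3.3, -0.3],
    [[0, 0.002, 0], 0, -0.3],
    [[0, 0, 0], 0, -0.3],
  ],
)

```text
time: 16.25
tcp_pos: [0.5203, -0.1211, 0.0095]
ee_rot: [1.0, -0.018, -0.0, 0.0]
ft_force: [0.5, 0.3, -2.7]
gripper_width: 0.0357
grip_force: 40.2
```

Request:
servo_tool(
  deltas=[
    [[0.008, 0, 0], 0, -0.3],
    [[0.012, 0, 0], 0, -0.3],
    [[0.012, 0, 0], 0, -0.3],
    [[0.012, 0, 0], 0, -0.3],
    [[0.006, 0, 0], 0, -0.3],
  ],
)

```text
time: 16.67
tcp_pos: [0.5721, -0.123, 0.0097]
ee_rot: [1.0, -0.018, 0.001, 0.0]
ft_force: [0.3, 0.5, -2.7]
gripper_width: 0.0358
grip_force: 40.2
```

```bash
python3 fixfit.py
python3 - <<'E'
from h import *
o=readout.get_obs();print(tool(o),o['ft_force'].round(1),o['grip_force'],o['gripper_width'])
c=wristcam(); im=c['image'].copy()
F=[.640,-.1255,-.037]
big=cv2.resize(im[0:230,190:450],None,fx=2.6,fy=2.6,interpolation=2)
def dr(pts,col):
    q=(np.array([proj(c,p) for p in pts])-[190,0])*2.6+1.; cv2.polylines(big,[q.round().astype(int).reshape(-1,1,2)],False,col,1)
dr([W(F,-30,22,62),W(F,-30,-22,62)],(0,255,0))
for s in(1,-1): dr([W(F,0,s*35,32),W(F,0,s*135,32)],(0,255,0))
t,y=tool(o);B=[t[0],t[1],np.radians(y+90)]
dr([W(B,16,18,70),W(B,16,-18,70),W(B,-14,-18,70),W(B,-14,18,70)],(0,0,255))
cv2.imwrite('pics/v10.png',big);print(big.shape)
E
```

```text
left [ 0.6507 -0.0318  0.027  -0.2638  0.    ] -15.1 0.593
right [ 0.6434 -0.2205  0.027   0.1998  0.    ] 11.4 0.65
yaw from line -2.2022449832081463 mid [ 0.64705741 -0.12617029] dist 0.18889026235899392
(1, 0) [-4.9425e+01 -3.0000e-03 -1.0000e-03 -1.0000e-02] -21.4
(0, 1) [-7.61395e+01 -6.00000e-03 -5.00000e-03  0.00000e+00] -67.1
(1, 1) [-1.225812e+02 -3.000000e-03 -1.000000e-03 -1.000000e-02] -88.5
(array([ 0.5715, -0.1228,  0.0095]), np.float64(-92.02)) [-1.1 -0.6 -2.4] 40.16536474227905 0.035848318343455136
(598, 676, 3)
```

View pics/v10.png

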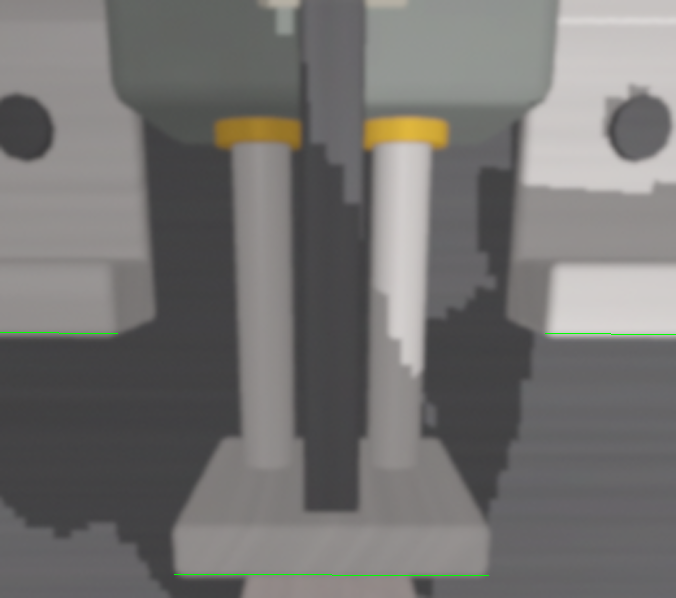

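The overlay agrees with the picture: plate front edge at y=575 (x 174–488), fence edges at y≈333, bracket centred under the plate (243–416). I'll set the bracket down fully and advance to contact.

Request:
servo_tool(
  deltas=[
    [[0, 0, 0.001], 0, -0.3],
    [[0.006, 0, 0], 0, -0.3],
    [[0.006, 0, 0], 0, -0.3],
    [[0.004, 0, 0], 0, -0.3],
    [[0, 0, 0], 0, -0.3],
  ],
)

```text
time: 17.23
tcp_pos: [0.5835, -0.1231, 0.0094]
ee_rot: [1.0, -0.018, -0.002, 0.0]
ft_force: [-7.6, 0.8, 10.5]
gripper_width: 0.0358
grip_force: 41.6
```

Request:
servo_tool(
  deltas=[
    [[0.003, 0, 0], 0, -0.3],
    [[0, 0, 0], 0, -0.3],
  ],
)

```text
time: 17.4
tcp_pos: [0.5857, -0.1232, 0.0094]
ee_rot: [1.0, -0.018, -0.003, 0.0]
ft_force: [-9.6, 0.6, 12.6]
gripper_width: 0.0353
grip_force: 41.8
```

Request:
servo_tool(
  deltas=[
    [[0.003, 0, 0], 0, -0.3],
    [[0, 0, 0], 0, -0.3],
  ],
)

```text
time: 17.57
tcp_pos: [0.589, -0.1233, 0.0094]
ee_rot: [1.0, -0.018, -0.003, 0.0]
ft_force: [-10.2, 0.9, 12.2]
gripper_width: 0.0357
grip_force: 41.6
```

Request:
servo_tool(
  deltas=[
    [[0.004, 0, 0], 0, -0.3],
    [[0, 0, 0], 0, -0.3],
  ],
)

```text
time: 17.73
tcp_pos: [0.5932, -0.1235, 0.0094]
ee_rot: [1.0, -0.018, -0.003, 0.0]
ft_force: [-9.0, 0.5, 11.9]
gripper_width: 0.0358
grip_force: 41.5
```

```bash
cat > rd.py <<'E'
from h import *
import time
o=readout.get_obs();print(o['time'],tool(o),o['ft_force'].round(2),o['moment'].round(3),round(o['grip_force'],1))
# plate front top edge via wrist: strongest dark/bright gradient in rows along center column offset
c=wristcam();g=cv2.GaussianBlur(cv2.cvtColor(c['image'],6),(0,0),1).astype(np.float32);gy=np.abs(cv2.Sobel(g,5,0,1))
F=[.640,-.1255,-.037]
best=[]
for a in np.arange(-36,12,.5):
    q=np.array([proj(c,W(F,a,l,62)) for l in list(np.linspace(-21,-19,4))+list(np.linspace(19,21,4))],np.float32)
    best.append((cv2.remap(gy,q[:,0:1],q[:,1:2],1).mean(),a))
best.sort(reverse=True);print([(round(float(s),1),float(a)+30) for s,a in best[:6]])
E
python3 rd.py
```

```text
17.7333 (array([ 0.5932, -0.1235,  0.0094]), np.float64(-92.05)) [-9.03  0.53 11.91] [0.144 2.044 0.064] 41.5
[(48.5, -6.0), (36.1, -5.5), (35.9, 0.0), (31.1, -0.5), (31.0, 7.5), (30.4, 7.0)]
```

Request:
servo_tool(
  deltas=[
    [[0, 0, -0.0008], 0, -0.3],
    [[0.002, 0, 0], 0, -0.3],
    [[0, 0, 0], 0, -0.3],
  ],
)

```text
time: 18.03
tcp_pos: [0.5975, -0.1235, 0.0094]
ee_rot: [1.0, -0.018, -0.001, -0.0]
ft_force: [-4.3, 1.2, 2.8]
gripper_width: 0.036
grip_force: 40.6
```

Request:
servo_tool(
  deltas=[
    [[0.003, 0, 0], 0, -0.3],
    [[0.003, 0, 0], 0, -0.3],
    [[0, 0, 0], 0, -0.3],
  ],
)

```text
time: 18.28
tcp_pos: [0.6019, -0.1236, 0.0094]
ee_rot: [1.0, -0.018, -0.003, 0.0]
ft_force: [-8.7, 0.2, 8.6]
gripper_width: 0.0355
grip_force: 41.2
```

```bash
python3 rd.py
```

```text
18.2833 (array([ 0.6019, -0.1236,  0.0094]), np.float64(-92.02)) [-8.72  0.17  8.57] [ 0.054  1.751 -0.052] 41.2
[(87.1, -0.5), (86.9, 0.0), (65.4, 0.5), (60.7, -1.0), (49.3, 2.0), (48.3, 2.5)]
```

```bash
cat > prof.py <<'E'
from h import *
o=readout.get_obs();print(o['time'],tool(o),o['ft_force'].round(2))
c=wristcam();g=cv2.cvtColor(c['image'],6).astype(np.float32)
F=[.640,-.1255,-.037]
for l in(-20,20,0):
    a=np.arange(-50,26,1.);q=np.array([proj(c,W(F,x,l,62)) for x in a],np.float32)
    print(l,' '.join('%d'%v for v in cv2.remap(g,q[:,0:1],q[:,1:2],1).ravel()))
print('rows',proj(c,W(F,-30,0,62)),proj(c,W(F,0,0,62)))
c=vision.capture('scene');u,v=360,180;g=c['image'].min(2)//16
for r in range(170,196): print(r,''.join('%x'%x for x in g[r,345:385]))
g=cv2.imread('pics/scene0.png').min(2)//16
for r in range(170,196): print(r,''.join('%x'%x for x in g[r,345:385]))
E
python3 prof.py
```

```text
18.3333 (array([ 0.6019, -0.1236,  0.0095]), np.float64(-92.02)) [-8.52  0.8   6.31]
-20 44 45 46 42 39 37 37 36 36 37 36 36 37 36 36 37 37 36 37 44 86 111 128 135 126 121 121 121 128 140 141 141 140 141 141 139 129 125 122 116 108 102 101 99 98 100 101 101 100 100 102 101 100 101 101 100 102 103 94 70 70 69 66 65 66 67 67 67 67 67 67 68 66 66 67 67
20 137 138 154 163 145 122 112 103 97 95 94 96 94 93 95 95 98 95 93 96 123 137 132 122 114 116 119 120 128 139 141 141 141 141 141 138 129 124 121 117 110 104 101 101 98 91 91 80 67 66 67 67 66 65 65 66 66 67 66 66 66 66 66 65 65 66 67 67 66 66 66 66 66 66 66 66
0 224 224 224 224 225 224 187 156 155 154 153 153 152 151 151 152 153 154 154 153 153 153 148 141 137 137 137 137 136 140 141 141 141 142 144 142 132 127 125 85 67 67 67 67 67 67 67 67 67 67 67 68 68 68 68 68 68 68 68 68 68 68 68 68 68 68 69 69 69 68 68 68 68 68 68 68
rows (np.float64(317.66224874501654), np.float64(292.43770295365925)) (np.float64(317.87846765024847), np.float64(222.9257049063408))
170 3333333333333332223233333233333332333333
171 344444433333222322224543323333333
[... 1557 characters left out ...]
cdddddb999999bbccb9975333
181 ddded866899999acdddddb99999abbbb99865333
182 ddddded9999999deacddca9abcaa9aba98664333
183 deedddb999999986669cca999befb99986654333
184 dddeec8999999986667ab999abbbbb9976654333
185 dddddc878999986566557999abbbb99866653333
186 eeeddc877778976655799999989cc98666653333
187 eeeedc8777776665579999999999986666653333
188 eeeeec7777776655799999999999876666654334
189 deeeec7776566655689999999999766666656555
190 deeeec7765566656777789999998666666665665
191 eedec97765665567777777899986666666666656
192 eeec967766654467666777777776666666666565
193 eeda667776654677667677777766666897665666
194 edb66698665456768cc867777766668cedb86665
195 ec86667666555678ceeb6677776668ceeeeed966
```

The profile shows the plate's top band shifted about 7–8 mm, which matches the tool position (back at +7.5 mm). About 11.5 mm more gets to midway.

Request:
servo_tool(
  deltas=[
    [[0.003, 0, 0], 0, -0.3],
    [[0.003, 0, 0], 0, -0.3],
    [[0.003, 0, 0], 0, -0.3],
    [[0.002, 0, 0], 0, -0.3],
    [[0, 0, 0], 0, -0.3],
  ],
)

```text
time: 18.85
tcp_pos: [0.6103, -0.124, 0.0095]
ee_rot: [1.0, -0.018, -0.005, 0.0]
ft_force: [-15.7, 0.4, 13.8]
gripper_width: 0.0353
grip_force: 41.9
```

Request:
servo_tool(
  deltas=[
    [[0, 0, 0], 0, -0.3],
    [[0, 0, 0], 0, -0.3],
    [[0, 0, 0], 0, -0.3],
  ],
)

```text
time: 19.1
tcp_pos: [0.6102, -0.1239, 0.0094]
ee_rot: [1.0, -0.018, -0.005, 0.0]
ft_force: [-16.0, -0.2, 13.6]
gripper_width: 0.0357
grip_force: 41.9
```

```bash
python3 prof.py | head -6
```

```text
19.1 (array([ 0.6102, -0.1239,  0.0094]), np.float64(-92.04)) [-15.97  -0.18  13.62]
-20 38 39 40 40 40 39 41 41 42 43 46 52 44 38 37 36 36 36 36 37 36 36 37 36 37 37 38 37 50 92 113 128 134 123 121 121 121 133 140 141 141 140 141 141 137 127 124 120 113 106 103 101 99 101 102 100 101 102 101 102 104 102 101 100 101 103 100 91 75 73 69 67 66 66 68 68
20 125 135 137 137 137 139 142 143 141 141 144 161 161 145 127 123 121 108 98 95 97 95 96 97 99 99 96 95 108 171 178 140 120 114 117 120 121 132 140 141 141 141 141 140 136 126 124 122 117 110 105 103 101 96 81 82 77 66 65 65 67 67 66 66 66 66 66 66 66 66 67 66 66 66 66 67
0 220 220 220 221 222 224 224 224 224 224 224 224 224 226 218 173 155 155 154 153 152 151 151 151 152 153 154 153 153 153 152 147 139 137 137 138 137 137 140 140 141 142 143 143 139 130 128 116 74 67 67 67 67 67 67 67 67 67 67 67 67 68 67 68 68 68 68 67 69 68 68 69 68 69 68 68
rows (np.float64(317.6936955606053), np.float64(310.6036831872302)) (np.float64(317.88089743470994), np.float64(244.5612171359912))
170 2233333332232332222222233233333333333323
```

The plate is at about 16 mm, inside the window, but the downward load and so the bed friction are high. I'll unload slightly and see where it settles.

Request:
servo_tool(
  deltas=[
    [[0, 0, -0.0008], 0, -0.3],
    [[0, 0, 0], 0, -0.3],
    [[0, 0, 0], 0, -0.3],
    [[0, 0, 0], 0, -0.3],
  ],
)

```text
time: 19.53
tcp_pos: [0.6105, -0.1239, 0.0095]
ee_rot: [1.0, -0.018, -0.005, 0.0]
ft_force: [-14.1, -0.5, 7.4]
gripper_width: 0.0353
grip_force: 41.3
```

```bash
python3 prof.py | sed -n '1p;4p'
```

```text
19.5333 (array([ 0.6105, -0.1239,  0.0095]), np.float64(-92.04)) [-14.09  -0.54   7.44]
0 220 220 220 221 223 224 225 225 224 224 224 224 225 225 217 172 155 155 154 153 152 152 151 151 152 153 154 154 153 154 153 149 140 137 137 137 137 136 140 141 141 141 143 144 140 131 128 121 79 67 67 67 67 67 67 67 67 67 67 67 68 68 68 68 68 68 68 68 68 68 68 68 68 68 68 68
```

Request:
servo_tool(
  deltas=[
    [[0, 0, -0.0006], 0, -0.3],
    [[0.002, 0, 0], 0, -0.3],
    [[0, 0, 0], 0, -0.3],
    [[0, 0, 0], 0, -0.3],
    [[0, 0, 0], 0, -0.3],
  ],
)

```text
time: 20.05
tcp_pos: [0.6123, -0.124, 0.0096]
ee_rot: [1.0, -0.018, -0.005, 0.0]
ft_force: [-12.5, -0.1, 4.3]
gripper_width: 0.0355
grip_force: 40.8
```

```bash
python3 prof.py | sed -n '1,4p'
python3 - <<'E'
from pose import *
o=readout.get_obs();t,y=tool(o);c=vision.capture('side')
for fx in([1,3],[1,2,3]):
    p,e=fit([.626,-.1247,.027,-.036,0.0],[c],fix=fx);print(p.round(4),np.degrees(p[3:]).round(1),round(e,3))
# neighbours
for n,q in(('L',[.6439,-.0216,.027,-.037,0]),('R',[.6362,-.2295,.027,-.037,0])):
    ref=dict(c);ref['image']=cv2.imread('pics/side0.png')
    a=fit(q,[ref],fix=[2,3,4])[0][:2];b=fit(q,[c],fix=[2,3,4])[0][:2];print(n,a.round(4),b.round(4))
E
```

```text
20.05 (array([ 0.6123, -0.124 ,  0.0096]), np.float64(-92.04)) [-12.54  -0.13   4.32]
-20 37 38 38 39 40 40 40 38 40 41 43 44 44 43 40 37 37 36 36 36 37 37 37 36 36 36 37 37 38 37 50 93 114 129 134 124 121 121 121 133 140 141 141 140 142 142 137 127 124 121 114 108 102 100 103 102 100 101 102 101 101 104 102 101 101 101 102 100 101 94 82 74 70 66 67 68
20 90 109 129 138 139 140 141 141 143 147 146 144 146 162 162 147 130 126 117 103 99 99 100 98 98 98 101 101 100 98 101 131 138 129 119 113 116 119 122 132 140 141 141 141 142 141 136 127 124 122 119 112 105 101 101 97 79 79 75 66 66 67 66 65 66 67 66 66 66 66 66 66 66 66 65 66
0 148 209 220 220 220 221 223 224 225 224 224 224 224 224 225 226 218 172 155 155 154 153 152 151 151 151 152 153 154 153 153 153 152 147 140 137 137 137 137 136 140 140 141 142 142 144 138 130 128 117 75 67 67 66 67 68 67 67 67 67 67 68 67 68 68 68 68 68 67 68 68 68 68 68 68 68
[ 0.6215 -0.1247  0.0469 -0.036  -0.3602] [ -2.1 -20.6] 0.858
[ 0.6153 -0.1247  0.027  -0.036  -0.161 ] [-2.1 -9.2] 0.91
L [ 0.6438 -0.0283] [ 0.6429 -0.0281]
R [ 0.6357 -0.2281] [ 0.6285 -0.2289]
```

Run:
```python
from pose import *
s=vision.capture('scene');ref=dict(s);ref['image']=cv2.imread('pics/scene0.png')
for n,q in(('L',[.6439,-.0216,.027,-.037,0]),('R',[.6362,-.2295,.027,-.037,0])):
    print(n,[(v[0][:2].round(4),round(v[1],2)) for v in(fit(q,[ref],fix=[2,3,4]),fit(q,[s],fix=[2,3,4]))])
d=np.abs(s['image'].astype(int)-ref['image']).max(2)
for n,X in(('R',[.617,-.229,.06]),('cup',None)):
    if X: 
        u,v=map(int,proj(s,X));print(n,u,v,(d[v-18:v+18,u-14:u+16]>40).mean())
        for r in range(v-18,v+20,2): print(''.join('#' if d[r,k]>40 else '.' for k in range(u-30,u+30)))
print('cup/driver diff',(d[175:225,215:268]>40).mean())
o=readout.get_obs();print(np.abs(o['joint_vel']).max(),o['time'])
```

```text
L [(array([ 0.6424, -0.0272]), np.float64(0.67)), (array([ 0.642 , -0.0266]), np.float64(0.18))]
R [(array([ 0.6359, -0.2282]), np.float64(0.44)), (array([ 0.635 , -0.2283]), np.float64(0.44))]
R 386 220 0.004629629629629629
####..########..##..........................................
###.#############...........................................
##.######..##...............................................
#####......#................................................
####........................................................
##..........................................................
#...........................................................
............................................................
............................................................
............................................................
............................................................
............................................................
............................................................
............................................................
............................................................
............................................................
............................................................
............................................................
............................................................
cup/driver diff 0.2879245283018868
0.0010270832543275129 20.25
```

Request:
servo_tool(
  deltas=[
    [[0, 0, 0], 0, -0.3],
    [[0, 0, 0], 0, -0.3],
    [[0, 0, 0], 0, -0.3],
    [[0, 0, 0], 0, -0.3],
    [[0, 0, 0], 0, -0.3],
  ],
)

```text
time: 20.67
tcp_pos: [0.6123, -0.124, 0.0095]
ee_rot: [1.0, -0.018, -0.005, 0.0]
ft_force: [-12.4, -0.5, 4.6]
gripper_width: 0.0354
grip_force: 40.8
```

Run:
```python
from h import *
a=cv2.imread('pics/side0.png').astype(int);b=vision.capture('side')['image'].astype(int);d=np.abs(a-b).max(2)
print('cup',(d[268:300,310:342]>40).mean(),'driver',(d[290:352,290:342]>40).mean())
```

```text
cup 0.0 driver 0.494727047146402
```

Run:
```python
from h import *
for n,f in(('side','side0.png'),('scene','scene0.png')):
    for im in(cv2.imread('pics/'+f),vision.capture(n)['image']):
        m=cv2.inRange(cv2.cvtColor(im,cv2.COLOR_BGR2HSV),(0,150,60),(8,255,255))|cv2.inRange(cv2.cvtColor(im,cv2.COLOR_BGR2HSV),(172,150,60),(180,255,255))
        N,l,st,ce=cv2.connectedComponentsWithStats(m);print(n,[(st[i].tolist(),ce[i].round(1).tolist()) for i in range(1,N) if st[i,4]>50 and (ce[i][1]>285 if n=='side' else ce[i][0]<260)])
        if n=='side':print(im[330,300:340:8].tolist())
```

```text
side [([311, 294, 25, 31, 257], [323.0, 308.1])]
[[97, 61, 44], [223, 220, 219], [154, 94, 65], [155, 95, 67], [154, 94, 66]]
side [([311, 294, 25, 30, 255], [323.1, 308.0])]
[[97, 61, 44], [141, 135, 133], [99, 63, 47], [99, 64, 49], [100, 64, 50]]
scene [([227, 195, 16, 21, 136], [235.0, 204.4])]
scene [([227, 195, 16, 21, 136], [235.0, 204.4])]
```

The driver hasn't moved; only the arm's shadow changed there. The plate is at about 18–18.5 mm and steady, so I'm handing in.

```bash
python3 -c "
from cell import job
print(job.sign_off())"
```

```text
the job is handed in; nothing more can be done
None
```

The bracket stands on its foot between the other two, its back against the middle of the spring plate. The arm is holding the plate steadily at about 18 mm, between the ridges (estimated from the wrist camera and the arm's position). The standing brackets, cup and screwdriver have not moved, and the job was handed in at about 21 s.

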